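Eject a staple box and trap it on the chute

ROBOT

A 6-joint arm with a two-finger parallel gripper is mounted at the origin on a cart in front of the work surface, level with it; the furniture and walls round the work are solid. World frame = base frame: x ahead of the robot, y to its left, z up, the work surface at z = 0. Lengths are in m, angles in rad, forces in N, time in s.
With the tool pointing down it reaches from about 0.25 to 0.725 m from the base axis. Payload 4 kg.
Tool frame: the origin (TCP) lies where the fingers leave the gripper's body, on its centre line; the fingertips stand 73 mm ahead of it and the grasp point (between the pads) lies 54 mm ahead of it; z points along the fingers, y is the line along which they close (so a half turn about z gives the same grasp; the last joint's range is limited). The gripper opens to 85 mm and grips with 20 to 120 N. Pads are 22 mm wide; open, the fingers measure 114 mm over their backs; the gripper's body (76 mm by 85 mm) begins 54 mm behind the grasp point. The pads swing forward as they close: fully open they stand 13 mm farther back than shut.
Start: joints at [-1.202, 0.241, 0.005, 1.335, 0, 1.571], TCP at [0.18, -0.466, 0.304] pointing down, gripper open.
Joint ranges: [-2.72, 2.72], [-1.05, 1.87], [-1.09, 1.28], [-1.99, 2.15], [-1.42, 1.44], [-3.14, 3.14]. Speed limits (rad/s): [2.79, 2.79, 3.14, 3.14, 3.14, 3.14].

INTERFACE

Orientations are given as a rotation vector (axis times angle).
In Python, from station import arm gives the robot as it stands.
- The arm moves only by the tool apply_moves, never from a script. Its argument "deltas" is a list of rows, each a list of 2 entries, a list of its own where there are three numbers: the shift along the tool's x, y, z in cm, then the turn, a rotation vector about the tool's x, y, z in rad. In form: [[[x, y, z], [wx, wy, wz]], ...]. A call has exactly 5 rows; each row shifts and turns the commanded pose from where the row before left it, along the tool's axes as they then stand; what a row does not reach is not made up. A row lasts 1/12 s, in which the tool goes at most 41.7 mm and 7.16 degrees, less where a joint would pass 70% of its speed; a pose out of reach is approached as far as the arm can. A call with a gripper value outside its range is refused whole. "fingers" is the closure, from -1 (fully open) to 1 (shut), set as the call begins (left out, the last holds). The fingers move at their own pace and stop on an object; "newtons" is the grip in N (left out, the last holds). Time passes only in rows, so rows that do not move let the fingers close, or fill a call up. It gives the time, the measured TCP pose, the force, the opening and the grip force at its end, in the units of the state.
- arm.read_state(): the state, without advancing time (a new reading comes with each control period).
- arm.get_image(name): name is "side" or "top" or "wrist"; returns the picture (384x512x3 uint8, red, green, blue); there is no depth.
- arm.calibration(name): a dict with "fx", "fy", "cx", "cy" (pixels), "rvec" (rotation vector, rad) and "tvec" (3), from world to camera coordinates, as OpenCV has them. Camera axes: x right, y down, z forward; pixel columns grow to the right and rows downward; lengths in m; the calibration is good to about 2 mm. The wrist camera is an equidistant fisheye: a pixel r from the principal point sees the ray r / f radians off the axis. A picture is of the moment at which its call begins: read the wrist's pose just before it. calibration takes no time and is no camera call; for the wrist camera it gives the pose at the moment of the call.
- arm.hand_in(): hands the job in; it is judged then, once.
The state is a dict: "time": time; "joints": joint angles; "qvel": joint speeds; "effort": joint torques, N m; "ee_pos": TCP position; "ee_rot": TCP orientation; "force": force on the tool from outside, world axes, zero at the start; "torque": the same for the moment, N m; "opening": finger opening in m; "grip_force": force on a finger pad.
Only numpy, scipy, OpenCV 4.12 (cv2) and the standard library are available. Lean on these libraries where they do the work, as an engineer would, in place of code of your own. Each camera call takes 0.05 s, during which the arm holds its last target. There are 200 camera calls.

TASK

Get a box of staples ready on the dispenser's sloping chute: press the spring ejector key fully down with one fingertip and, as the box pops out of its covered bay, stop it with the other finger before its front end reaches the chute's open lower end. Grasp and lift nothing and leave the things round the dispenser where they are. Finish while holding on: the key still held down by the one finger, and the box lying flat and still on the chute, gently held back by the other.

Things in the scene. Friction and masses are not known exactly. Their poses are not given: they have to be found in the camera images.
- chute: Sloping steel chute of the fixed grey staple-box dispenser. Origin: on its floor, on the centreline, at the gate (steel tooth) at the mouth of the roofed bay. x uphill along the floor (15 degrees up), y level across it, to the left looking uphill, z square to the floor. Inner width 46 mm; side walls 4 mm thick, 13 mm high. Bay roof from x = 6 mm uphill, its top at most 90 mm above the worktop.
- chute_end (a point): Middle of the open lower end of the chute's floor, 101 mm downhill of the gate and about 16 mm above the worktop; nothing stops the box there.
- floor_by_key (a point): Point of the chute's floor on its centreline, level across from the key's centre: 54 mm to the left of it, about 47 mm downhill of the gate and 30 mm above the worktop, 20 mm lower than the key's top at rest. With the key fully down, a fingertip level with the pressing one stands 10 mm above this point, low enough to block the 19 mm high box.
- key_top (a point): Centre of the flat, level top of the ejector key: a black ribbed push pad, 32 mm along the chute by 36 mm across it, on a housing beside the chute's open part, on its right (-y) looking uphill. At rest its top is 50 mm above the worktop. Chute wall between key and centreline: outer face 27 mm from the centreline.
- eject_key (a joint): Travel of the key straight down: 0 at rest, 0.010 m at its stop. Spring: 1.6 N at first, 5.1 N fully down; it lifts the key, and the gate with it, when let go. The gate frees the box at about 0.0062 m; a sprung pusher then drives the box out and down the slick chute within some tenths of a second, so the other finger should already stand in its way.
- refill_box: Loose green card box of staples, 42 x 68 x 19 mm, 0.09 to 0.14 kg. Origin: centre of its underside; y along its 68 mm length, which lies along the chute; z up from its underside. At first it lies in the bay, front end against the gate, origin 35 mm uphill of it. The pusher pushes it with 0.6 to 0.9 N over the first 60 mm; its weight adds a little.
- sticky_pad: Loose yellow block of sticky notes, 50 x 50 x 24 mm, a bystander near the dispenser. Origin: centre of its underside.
- glue_stick: Loose glue stick standing upright, 30 mm across and 96 mm high, a bystander near the dispenser. Origin: centre of its foot.
- rubber: Loose pink eraser, 20 x 44 x 12 mm, a bystander near the dispenser. Origin: centre of its underside.
- marker: Loose marker pen with a blue cap, lying, 17 x 132 x 19 mm, a bystander near the dispenser. Origin: centre of its underside.

How it is judged:
On the way, in this order (a step that is already met when the one before it is completed fails the run):
1. a finger presses the ejector key while the box is still in its bay (value of joint eject_key above 0.003 m and contact force between the fingers and eject_key above 0.3 N and x of refill_box in the frame of chute above 0.028 m).
2. the box has popped out and is trapped on the chute by a finger, with the key held down (value of joint eject_key above 0.0065 m and contact force between the fingers and eject_key above 0.5 N and contact force between each of the fingers, chute and refill_box above 0.2 N and x of refill_box in the frame of chute between -0.064 and 0.022 m and z of refill_box in the frame of chute between -0.004 and 0.006 m and angle between the z axis of refill_box and the z axis of chute, either way round below 0.15 rad and linear speed of refill_box below 0.02 m/s), for 0.3 s.
At the end, for the whole second after the job is handed in: The key is still held at least 6.5 mm down (of 10) by a finger; a finger presses on the box with at least 0.2 N; the box is 13 mm or more out of its place in the bay, its front end has not reached the lower end of the chute, and it lies at rest on the chute's floor, flat to within 0.15 rad (all of step 2); the arm keeps its last pose, push and grip.
It fails at once if the box slides away: its front end reaches the open lower end of the chute (x of refill_box in the frame of chute below -0.066 m).
It fails at once if the box is lifted off the chute (z of refill_box in the frame of chute above 0.01 m).
It fails at once if the box is squeezed or struck hard (over 15 N) (contact force between the fingers and refill_box above 15 N).
It fails at once if a bystander is moved by more than 15 mm (distance of any of sticky_pad, glue_stick, rubber, marker from where it was at the start of the episode above 0.015 m).
It also fails if it takes over 32 s, if anything falls off the work surface, if the arm or the gripper's body presses on something with over 40 N, if the wrist force passes 120 N, or if a joint passes its speed limit or range.

## Working session

There is one attempt and no reset: what is moved stays moved. The work goes in short steps, Python scripts to look and compute and a tool call to move; the robot and the scene stay as the last step left them, time stands still between calls to the robot, and variables do not carry over. Pictures are saved under pics/ and viewed, at most 10 in all, crops included, and the job is handed in when it is done.

Besides the shell and the picture viewer there is one more tool, called after "Call:" as a command line: name --argument value ..., lists and objects as JSON in quotes. apply_moves: Moves the arm, as the interface text tells. Its arguments: {"type":"object","properties":{"deltas":{"type":"array"},"fingers":{"type":"number"},"newtons":{"type":"number"}},"required":["deltas"]}

```bash
mkdir -p pics; cat > h.py <<'E'
import numpy as np, cv2
from station import arm
def snap(n,f):
    im=arm.get_image(n); cv2.imwrite('pics/'+f,im[:,:,::-1]); return im
E
python3 - <<'E'
from h import *
a=snap('side','s0.png');b=snap('top','t0.png')
cv2.imwrite('pics/st0.png',np.hstack([a,b])[:,:,::-1])
for n in('side','top','wrist'):print(n,arm.calibration(n))
print(arm.read_state())
E
```

```text
side {'fx': 498.3568270209785, 'fy': 498.3568270209785, 'cx': 247.26450568848512, 'cy': 193.36925318278685, 'rvec': array([ 2.19083003, -0.50140279,  0.21517726]), 'tvec': array([-0.52247901,  0.2119901 ,  0.9037181 ])}
top {'fx': 451.05027013113795, 'fy': 451.05027013113795, 'cx': 251.80644414285084, 'cy': 194.0412923317254, 'rvec': array([ 2.18893397, -2.1507176 ,  0.11601923]), 'tvec': array([0.02077968, 0.60199368, 1.011988  ])}
wrist {'fx': 297.3186396354542, 'fy': 297.3186396354542, 'cx': 256.3616283040029, 'cy': 195.0750050200038, 'rvec': array([-2.40097052,  1.64561224,  0.22442587]), 'tvec': array([-0.4978115 , -0.03407824,  0.37855504])}
{'time': 0.1, 'joints': array([-1.20198752e+00,  2.41341503e-01,  3.86078012e-03,  1.33520472e+00,
        1.76093713e-05,  1.57082471e+00]), 'qvel': array([-6.81246638e-05, -1.05059845e-03,  4.25900095e-03, -1.57075106e-03,
       -5.36429350e-04, -1.13788157e-03]), 'effort': array([-9.91877641e-06, -3.73138082e+01,  2.53009987e+01,  1.08327254e-02,
       -4.33794287e-05,  1.55232038e-05]), 'ee_pos': array([ 0.1801012 , -0.4659765 ,  0.30310062]), 'ee_rot': array([-3.08650831e+00, -5.75660832e-01,  5.16651673e-04]), 'force': array([ 0.49051311,  0.06041563, -0.44455941]), 'torque': array([-0.00302362,  0.03778692, -0.02409476]), 'grip_force': 0.0, 'opening': 0.08534169037001164}
```

View pics/s0.png

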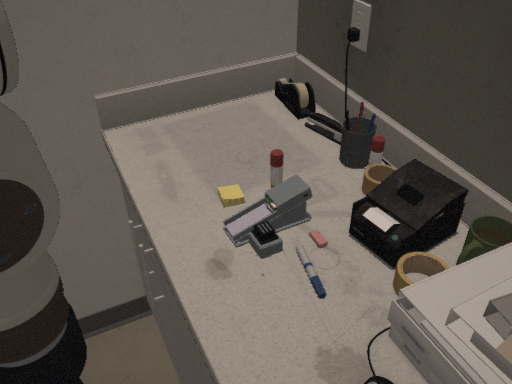

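View pics/t0.png

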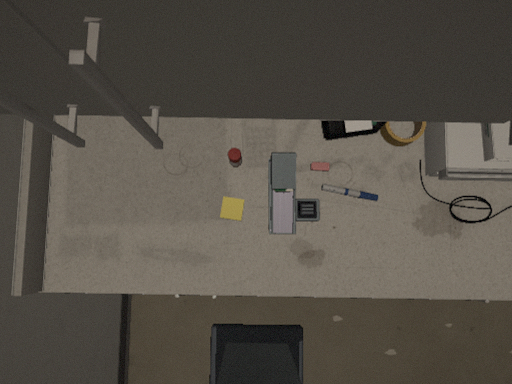

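The side view shows the dispenser around (270,215) with its key near (265,237). The top view shows the chute at columns 272–295, rows 152–235, running uphill away from the robot, and the key at (307,209). I'll zoom in on both.

```bash
python3 - <<'E'
import cv2,numpy as np
s=cv2.imread('pics/s0.png')[165:265,210:330];t=cv2.imread('pics/t0.png')[140:250,215:345]
s=cv2.resize(s,None,fx=6,fy=6,interpolation=2);t=cv2.resize(t,None,fx=5,fy=5,interpolation=2)
cv2.imwrite('pics/s0c.png',np.clip(s*1.3,0,255));cv2.imwrite('pics/t0c.png',np.clip(t*1.3,0,255))
E
```

```text
[ WARN:0@0.050] global loadsave.cpp:1063 imwrite_ Unsupported depth image for selected encoder is fallbacked to CV_8U.
```

View pics/s0c.png

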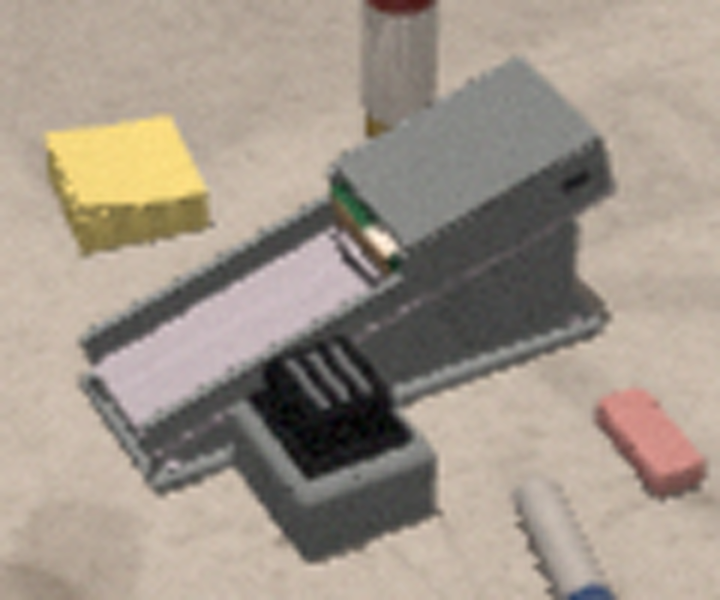

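View pics/t0c.png

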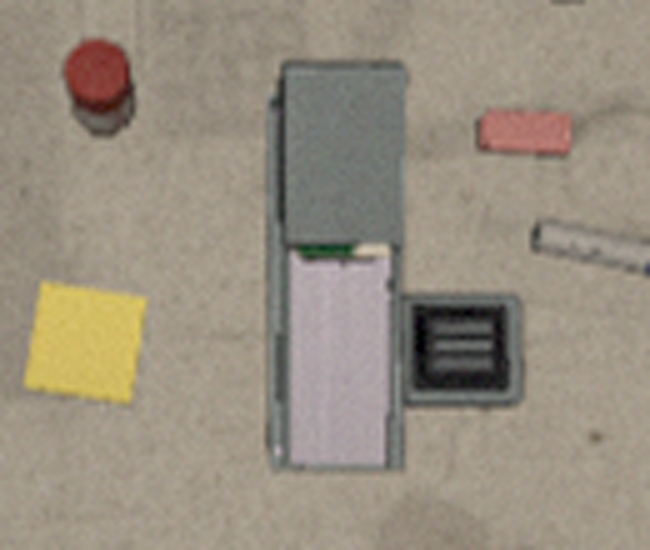

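The close-ups show these points, in crop pixels:

| Point | Top crop | Side crop |
|---|---|---|
| Chute floor end corners | (288,466), (386,466) | (97,378), (145,425) |
| Key top centre | (461,347) | (328,375) |
| Gate | (341,258) | (362,258) |

Next I'll triangulate them and fit the known geometry.

```bash
cat >> h.py <<'E'
from scipy.optimize import least_squares
def proj(n,P):
    c=arm.calibration(n);K=np.array([[c['fx'],0,c['cx']],[0,c['fy'],c['cy']],[0,0,1]])
    return cv2.projectPoints(np.array(P,float).reshape(-1,3),c['rvec'],c['tvec'],K,None)[0][:,0]
def tri(ps,pt):
    return least_squares(lambda X:np.r_[proj('side',X)[0]-ps,proj('top',X)[0]-pt],[.4,-.1,.03]).x
S=lambda a,b:np.array([210+(a+.5)/6-.5,165+(b+.5)/6-.5])
T=lambda a,b:np.array([215+(a+.5)/5-.5,140+(b+.5)/5-.5])
E
python3 - <<'E'
from h import *
c15,s15=np.cos(np.radians(15)),np.sin(np.radians(15))
L=lambda x,y,z:np.array([x*c15-z*s15,y,.0421+x*s15+z*c15])
M=[('endL',L(-.101,.023,0),S(97,378),T(288,466)),('endR',L(-.101,-.023,0),S(145,425),T(386,466)),
('gate',L(0,0,.002),S(362,258),T(341,258)),('key',np.array([-.0454,-.054,.05]),S(328,375),T(461,347))]
for n,p,s,t in M: X=tri(s,t);print(n,X.round(4),'model z',p[2].round(4),'reproj',(proj('side',X)[0]-s).round(1))
def W(q,p):
    c,s=np.cos(q[2]),np.sin(q[2]);return np.array([q[0]+c*p[0]-s*p[1],q[1]+s*p[0]+c*p[1],p[2]+q[3]])
f=lambda q:np.concatenate([np.r_[proj('side',W(q,p))[0]-s,proj('top',W(q,p))[0]-t] for _,p,s,t in M])
r=least_squares(f,[.45,-.1,0,0]);print(r.x.round(4),r.fun.round(1))
for n,p,_,_ in M: print(n,W(r.x,p).round(4))
print('floor_by_key',W(r.x,np.array([-.0454,0,.03])).round(4))
for n,p in(('pad',(S(125,165),T(87,342))),('glue_top',(S(400,0),T(98,70)))): print(n,tri(*p).round(3))
E
```

```text
endL [ 0.5161 -0.019   0.008 ] model z 0.016 reproj [-1.1  0.1]
endR [ 0.5161 -0.0634  0.0228] model z 0.016 reproj [-0.8  0.1]
gate [ 0.6101 -0.0402  0.0436] model z 0.044 reproj [-0.9  0.1]
key [ 0.5698 -0.0945  0.049 ] model z 0.05 reproj [-0.8  0.1]
[ 0.613  -0.0392  0.0258 -0.0007] [-1.8 -2.3  0.4 -0.7 -0.5  3.2  0.6 -0.8 -0.1 -0.3 -0.1 -1.9 -1.2  0.1
  0.3 -0.5]
endL [ 0.5149 -0.0187  0.0152]
endR [ 0.5161 -0.0647  0.0152]
gate [ 0.6125 -0.0392  0.0433]
key [ 0.569  -0.0943  0.0493]
floor_by_key [ 0.5676 -0.0403  0.0293]
pad [0.571 0.077 0.017]
glue_top [0.689 0.074 0.058]
```

The heights match the text: key 0.049, gate 0.044. The key is at about (0.569,-0.094) and the chute heads along +x. Now I'll work out the approach move.

```bash
cat >> h.py <<'E'
from scipy.spatial.transform import Rotation as Ro
def go(target,yaw):
    s=arm.read_state();R=Ro.from_rotvec(s['ee_rot']);A=R.as_matrix()
    d=np.array(target)-s['ee_pos']
    for k in(0,np.pi):
        Rt=Ro.from_euler('z',yaw+k)*Ro.from_euler('x',np.pi)
        dr=(R.inv()*Rt).as_rotvec()
        print('turn',dr.round(4),'then shift cm',(Rt.inv().apply(d)*100).round(2),'| shift-first cm',(A.T@d*100).round(2))
    print('t',s['time'],'pos',s['ee_pos'].round(4),'F',s['force'].round(2),'op',round(s['opening'],4),'toolx',A[:,0].round(3),'y',A[:,1].round(3),'z',A[:,2].round(3))
E
python3 -c "
from h import *
go([.56,-.067,.25],.013)"
```

```text
turn [-1.900e-03  3.000e-04  3.558e-01] then shift cm [ 38.51 -39.4    5.31] | shift-first cm [ 49.82 -23.51   5.36]
turn [-4.0000e-04 -2.6000e-03 -2.7858e+00] then shift cm [-38.51  39.4    5.31] | shift-first cm [ 49.82 -23.51   5.36]
t 0.1 pos [ 0.1801 -0.466   0.3031] F [ 0.49  0.06 -0.44] op 0.0853 toolx [0.933 0.36  0.   ] y [ 0.36  -0.933 -0.002] z [-0.001  0.002 -1.   ]
```

Call:
apply_moves --deltas '[[[0,0,0],[0,0,0.0712]],[[0,0,0],[0,0,0.0712]],[[0,0,0],[0,0,0.0712]],[[0,0,0],[0,0,0.0712]],[[0,0,0],[0,0,0.0712]]]' --fingers 0.05 --newtons 20

```text
time: 0.52
ee_pos: [0.1801, -0.4661, 0.3033]
ee_rot: [-3.14, -0.015, 0.001]
force: [0.5, -0.3, -0.6]
opening: 0.0408
grip_force: 0.0
```

Call:
apply_moves --deltas '[[[2.5,-2.6,0],[0,0,0]],[[2.5,-2.6,0],[0,0,0]],[[2.5,-2.6,0],[0,0,0]],[[2.5,-2.6,0],[0,0,0]],[[2.5,-2.6,0],[0,0,0]]]'

```text
time: 0.93
ee_pos: [0.3041, -0.3333, 0.3035]
ee_rot: [-3.141, -0.019, 0.001]
force: [0.1, -0.8, -0.1]
opening: 0.0408
grip_force: 0.0
```

Call:
apply_moves --deltas '[[[2.5,-2.6,0],[0,0,0]],[[2.5,-2.6,0],[0,0,0]],[[2.5,-2.6,0],[0,0,0]],[[2.5,-2.6,0],[0,0,0]],[[2.5,-2.6,0],[0,0,0]]]'

```text
time: 1.35
ee_pos: [0.4276, -0.2016, 0.3036]
ee_rot: [-3.141, -0.02, 0.001]
force: [0.6, -0.6, -0.1]
opening: 0.0403
grip_force: 0.0
```

Call:
apply_moves --deltas '[[[2.5,-2.6,0],[0,0,0]],[[2.5,-2.6,0],[0,0,0]],[[2.5,-2.6,1],[0,0,0]],[[2.5,-2.6,2],[0,0,0]],[[1.0,-2,2],[0,0,0]]]'

```text
time: 1.77
ee_pos: [0.5383, -0.0755, 0.2535]
ee_rot: [-3.141, -0.023, -0.006]
force: [-0.4, -0.4, 0.1]
opening: 0.0407
grip_force: 0.0
```

```bash
python3 - <<'E'
from h import *
go([.56,-.067,.25],.013)
print(arm.calibration('wrist'))
w=snap('wrist','w1.png')
cv2.imwrite('pics/w1b.png',np.clip(cv2.resize(w,(800,600))[:,:,::-1]*1.3,0,255).astype(np.uint8))
E
```

```text
turn [-0.0001 -0.0035  0.0018] then shift cm [ 2.18 -0.83  0.35] | shift-first cm [ 2.18 -0.82  0.36]
turn [ 5.5000e-03 -2.0000e-04 -3.1398e+00] then shift cm [-2.18  0.83  0.35] | shift-first cm [ 2.18 -0.82  0.36]
t 1.7667 pos [ 0.5383 -0.0755  0.2535] F [-0.44 -0.36  0.09] op 0.0407 toolx [1.    0.015 0.004] y [ 0.015 -1.    -0.   ] z [ 0.004  0.    -1.   ]
{'fx': 297.3186396354542, 'fy': 297.3186396354542, 'cx': 256.3616283040029, 'cy': 195.0750050200038, 'rvec': array([-2.09355124,  2.06250509,  0.27538516]), 'tvec': array([-0.08214301,  0.49797829,  0.47175219])}
```

View pics/w1b.png

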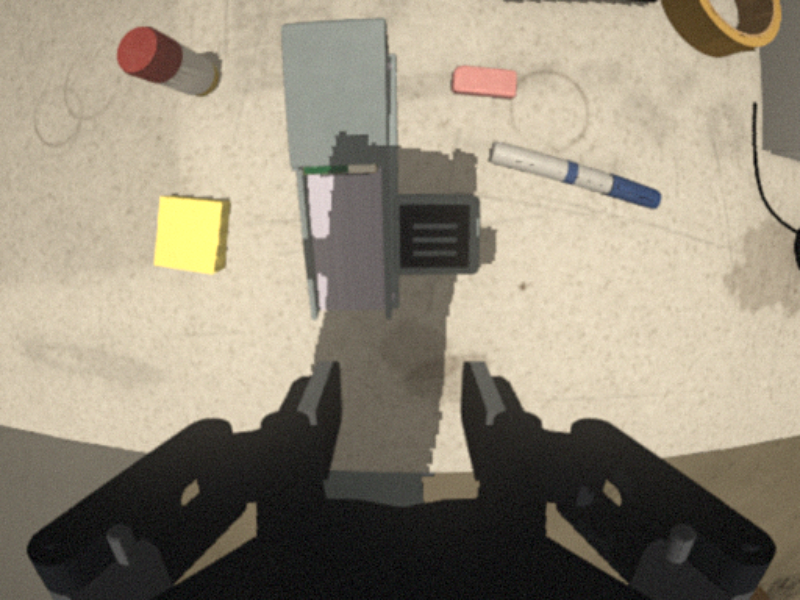

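The wrist view shows the key centre at about (437,238), the floor end corners at (320,309) and (386,307), and the gate mouth at about (341,172). The fingertips are at (335,365) and (467,365). I'll cast rays to the known heights.

```bash
cat >> h.py <<'E'
def ray(c,u,v,z):
    R=cv2.Rodrigues(c['rvec'])[0];C=-R.T@c['tvec'];a=np.array([u-c['cx'],v-c['cy']])/c['fx'];r=np.linalg.norm(a)
    d=R.T@np.r_[a/r*np.sin(r),np.cos(r)];return C+d*(z-C[2])/d[2]
E
python3 - <<'E'
from h import *
c=arm.calibration('wrist');print(c,arm.read_state()['ee_pos'])
k=1.5625
for n,u,v,z in(('key',437,238,.05),('endL',320,309,.016),('endR',386,308,.016),('gate',341,172,.044),('keyhouseNE',477,198,.045),('houseSE',477,271,.045),('rib1',435,225,.05),('rib3',435,253,.05),('roofNL',283,24,.09),('roofSL',291,168,.09-.02),('tipL',335,362,.185),('tipR',468,362,.185)):
    print(n,ray(c,(u+.5)/k-.5,(v+.5)/k-.5,z).round(4))
E
```

```text
{'fx': 297.3186396354542, 'fy': 297.3186396354542, 'cx': 256.3616283040029, 'cy': 195.0750050200038, 'rvec': array([-2.09414058,  2.05511734,  0.28728201]), 'tvec': array([-0.07984028,  0.49406637,  0.47030257])} [ 0.53649215 -0.07243189  0.24830047]
key [ 0.5698 -0.0906  0.05  ]
endL [ 0.5154 -0.015   0.016 ]
endR [ 0.517  -0.0603  0.016 ]
gate [ 0.6075 -0.0337  0.044 ]
keyhouseNE [ 0.5938 -0.1139  0.045 ]
houseSE [ 0.5497 -0.116   0.045 ]
rib1 [ 0.5774 -0.0892  0.05  ]
rib3 [ 0.5609 -0.0897  0.05  ]
roofNL [ 0.685  -0.0086  0.09  ]
roofSL [ 0.6098 -0.0098  0.07  ]
tipL [ 0.548  -0.0497  0.185 ]
tipR [ 0.5488 -0.0914  0.185 ]
```

Call:
apply_moves --deltas '[[[1.0,-0.2,1],[0,0,-0.015]],[[1.0,-0.2,2],[0,0,0]],[[1,-0.2,3],[0,0,0]],[[0.2,0,2.0],[0,0,0]],[[0,0,1.2],[0,0,0]]]'

```text
time: 2.23
ee_pos: [0.5666, -0.0717, 0.1589]
ee_rot: [-3.141, -0.043, 0.005]
force: [-0.7, -0.7, -0.4]
opening: 0.0407
grip_force: 0.0
```

Call:
apply_moves --deltas '[[[0,0,0],[0,0,0]],[[0,0,0],[0,0,0]],[[0,0,0],[0,0,0]],[[0,0,0],[0,0,0]],[[0,0,0],[0,0,0]]]'

```text
time: 2.65
ee_pos: [0.5679, -0.0714, 0.1634]
ee_rot: [3.141, 0.043, 0.004]
force: [-0.5, 0.7, -0.0]
opening: 0.0407
grip_force: 0.0
```

```bash
python3 - <<'E'
from h import *
c=arm.calibration('wrist');np.save('c2.npy',c,allow_pickle=True)
go([.5695,-.0665,.16],.03)
w=snap('wrist','w2.png');s=snap('side','s2.png')
w=cv2.resize(w[0:300,100:420],None,fx=2,fy=2,interpolation=2)
s=cv2.resize(s[150:270,210:320],None,fx=5,fy=5,interpolation=2)
w=np.vstack([w]);im=np.zeros((600,1150,3),np.uint8);im[:,:640]=w;im[:,640:1150]=s[:600,:510]
cv2.imwrite('pics/w2b.png',np.clip(w[:,:,::-1]*1.4,0,255).astype(np.uint8))
cv2.imwrite('pics/s2b.png',np.clip(s[:,:,::-1]*1.4,0,255).astype(np.uint8))
E
```

```text
turn [ 0.0004 -0.0028 -0.0025] then shift cm [ 0.17 -0.49  0.34] | shift-first cm [ 0.17 -0.49  0.34]
turn [-4.4000e-03 -6.0000e-04  3.1391e+00] then shift cm [-0.17  0.49  0.34] | shift-first cm [ 0.17 -0.49  0.34]
t 2.65 pos [ 0.5679 -0.0714  0.1634] F [-0.48  0.67 -0.05] op 0.0407 toolx [1.    0.027 0.003] y [ 0.027 -1.     0.   ] z [ 0.003 -0.    -1.   ]
```

View pics/w2b.png

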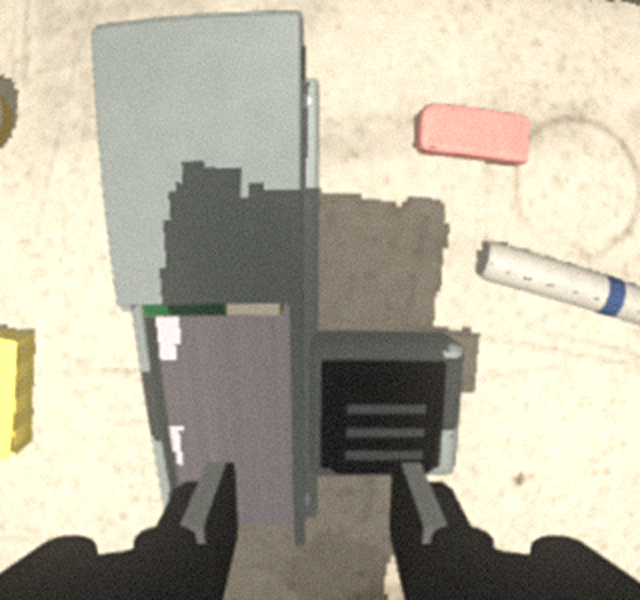

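View pics/s2b.png

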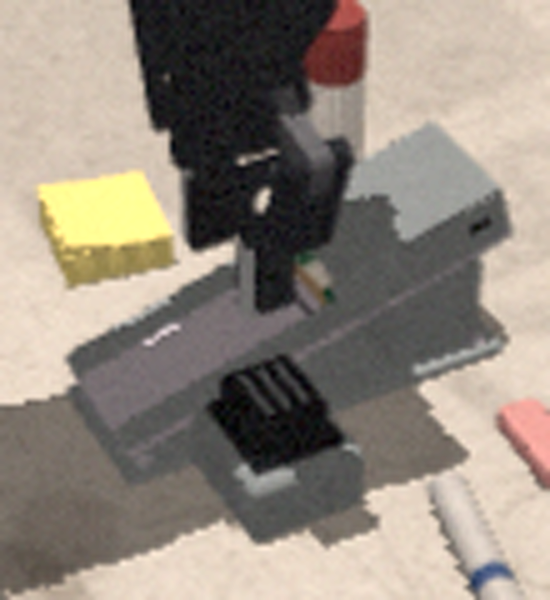

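The wrist view shows the key ribs centred at (385,433), with the key's black pad spanning about 320–447. The front inner tip corners are at (236,465) and (393,465), and the floor edges at the bay mouth are at about (150,316) and (290,316). The side view shows both fingers clear above the chute and key.

```bash
python3 - <<'E'
from h import *
c=np.load('c2.npy',allow_pickle=True).item()
for n,u,v,z in(('ribs',385,433,.05),('ribtop',385,409,.05),('ribbot',385,456,.05),('blackL',321,415,.047),('blackR',446,415,.047),('blackTop',385,360,.047),('wallRtop_in',291,440,.043),('floorRend',292,524,.016),('floorR gate',290,316,.042),('floorLgate',152,316,.042),('roofR',301,305,.06),('tipL',236,465,.094),('tipR',393,465,.094),('outerwallR',317,440,.043)):
    print(n,ray(c,100+(u+.5)/2-.5,(v+.5)/2-.5,z).round(4))
E
```

```text
ribs [ 0.5712 -0.0935  0.05  ]
ribtop [ 0.5795 -0.093   0.05  ]
ribbot [ 0.563  -0.0941  0.05  ]
blackL [ 0.5759 -0.0723  0.047 ]
blackR [ 0.5769 -0.1143  0.047 ]
blackTop [ 0.5951 -0.0924  0.047 ]
wallRtop_in [ 0.5654 -0.0624  0.043 ]
floorRend [ 0.5184 -0.0626  0.016 ]
floorR gate [ 0.6078 -0.0613  0.042 ]
floorLgate [ 0.6071 -0.0151  0.042 ]
roofR [ 0.6137 -0.0651  0.06  ]
tipL [ 0.5768 -0.0499  0.094 ]
tipR [ 0.5779 -0.09    0.094 ]
outerwallR [ 0.5657 -0.0713  0.043 ]
```

Call:
apply_moves --deltas '[[[0.1,-0.2,0],[0,0,0]],[[0.2,-0.3,0.8],[0,0,0]],[[0,0,1.0],[0,0,0]],[[0,0,1],[0,0,0]],[[0,0,0.6],[0,0,0]]]'

```text
time: 3.17
ee_pos: [0.5689, -0.0657, 0.1256]
ee_rot: [-3.141, -0.044, 0.005]
force: [-0.1, 0.1, -0.0]
opening: 0.041
grip_force: 0.0
```

Call:
apply_moves --deltas '[[[0,0,0],[0,0,0]],[[0,0,0],[0,0,0]],[[0,0,0],[0,0,0]],[[0,0,0],[0,0,0]],[[0,0,0],[0,0,0]]]'

```text
time: 3.58
ee_pos: [0.5704, -0.0661, 0.1285]
ee_rot: [3.141, 0.043, 0.002]
force: [-0.0, -0.1, 0.3]
opening: 0.0405
grip_force: 0.0
```

```bash
python3 - <<'E'
from h import *
c=arm.calibration('wrist');np.save('c3.npy',c,allow_pickle=True)
go([.571,-.0665,.12],.025)
w=snap('wrist','w3.png');s=snap('side','s3.png')
w=cv2.resize(w[100:300,150:370],None,fx=2,fy=2,interpolation=2)
s=cv2.resize(s[190:270,230:302],None,fx=5,fy=5,interpolation=2)
im=np.hstack([w,s])
cv2.imwrite('pics/ws3.png',np.clip(im[:,:,::-1]*1.5,0,255).astype(np.uint8));print(im.shape)
E
```

```text
turn [ 0.0002 -0.0011  0.0027] then shift cm [0.06 0.04 0.85] | shift-first cm [0.06 0.04 0.85]
turn [ 1.8000e-03  3.0000e-04 -3.1389e+00] then shift cm [-0.06 -0.04  0.85] | shift-first cm [0.06 0.04 0.85]
t 3.5833 pos [ 0.5704 -0.0661  0.1285] F [-0.03 -0.1   0.3 ] op 0.0405 toolx [1.    0.028 0.001] y [ 0.028 -1.     0.   ] z [ 0.001 -0.    -1.   ]
(400, 800, 3)
```

View pics/ws3.png

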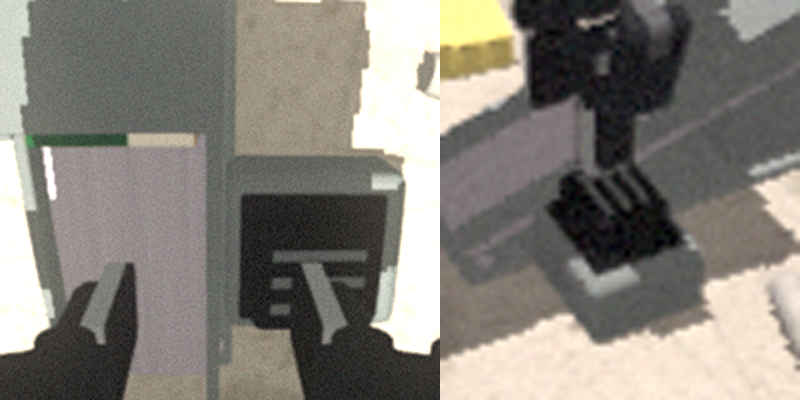

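The left fingertip, at (125,265), is over the chute floor, and the right one, at (305,265), is over the key. Alignment is good, so I'll creep down and watch the force.

Call:
apply_moves --deltas '[[[0,0,0.1],[0,0,0]],[[0,0,0.1],[0,0,0]],[[0,0,0.1],[0,0,0]],[[0,0,0.1],[0,0,0]],[[0,0,0.1],[0,0,0]]]'

```text
time: 4.1
ee_pos: [0.57, -0.066, 0.1227]
ee_rot: [-3.141, -0.044, 0.0]
force: [-0.3, -0.1, 0.6]
opening: 0.0407
grip_force: 0.0
```

Call:
apply_moves --deltas '[[[0,0,0.05],[0,0,0]],[[0,0,0.05],[0,0,0]],[[0,0,0.05],[0,0,0]],[[0,0,0.05],[0,0,0]],[[0,0,0.05],[0,0,0]]]'

```text
time: 4.52
ee_pos: [0.57, -0.066, 0.1205]
ee_rot: [3.141, 0.044, 0.0]
force: [0.2, -0.1, 1.0]
opening: 0.0405
grip_force: 0.6
```

Call:
apply_moves --deltas '[[[0,0,0.05],[0,0,0]],[[0,0,0.05],[0,0,0]],[[0,0,0.05],[0,0,0]],[[0,0,0.05],[0,0,0]],[[0,0,0.05],[0,0,0]]]'

```text
time: 4.93
ee_pos: [0.57, -0.066, 0.118]
ee_rot: [-3.141, -0.044, -0.0]
force: [-1.1, 1.1, 1.5]
opening: 0.0406
grip_force: 1.0
```

Call:
apply_moves --deltas '[[[0,0,0.05],[0,0,0]],[[0,0,0.05],[0,0,0]],[[0,0,0.05],[0,0,0]],[[0,0,0.05],[0,0,0]],[[0,0,0.05],[0,0,0]]]'

```text
time: 5.35
ee_pos: [0.57, -0.066, 0.1155]
ee_rot: [3.141, 0.044, 0.0]
force: [-1.6, 0.1, 2.6]
opening: 0.0404
grip_force: 1.5
```

Call:
apply_moves --deltas '[[[0,0,0.05],[0,0,0]],[[0,0,0.05],[0,0,0]],[[0,0,0.05],[0,0,0]],[[0,0,0.05],[0,0,0]],[[0,0,0.05],[0,0,0]]]'

```text
time: 5.77
ee_pos: [0.57, -0.066, 0.113]
ee_rot: [3.141, 0.044, 0.0]
force: [-2.7, 0.4, 3.8]
opening: 0.0407
grip_force: 2.9
```

Call:
apply_moves --deltas '[[[0,0,0.05],[0,0,0]],[[0,0,0.05],[0,0,0]],[[0,0,0.05],[0,0,0]],[[0,0,0.05],[0,0,0]],[[0,0,0.05],[0,0,0]]]'

```text
time: 6.18
ee_pos: [0.5701, -0.066, 0.1109]
ee_rot: [3.141, 0.044, 0.0]
force: [-3.8, 0.2, 10.8]
opening: 0.0405
grip_force: 6.0
```

Call:
apply_moves --deltas '[[[0,0,0.05],[0,0,0]],[[0,0,0.03],[0,0,0]],[[0,0,0.02],[0,0,0]],[[0,0,0],[0,0,0]],[[0,0,0],[0,0,0]]]'

```text
time: 6.6
ee_pos: [0.57, -0.066, 0.1109]
ee_rot: [3.141, 0.043, 0.001]
force: [-5.5, 0.8, 12.6]
opening: 0.0407
grip_force: 7.1
```

```bash
python3 - <<'E'
from h import *
go([.571,-.0665,.11],.025)
w=snap('wrist','w4.png');s=snap('side','s4.png')
w=cv2.resize(w[100:300,150:370],None,fx=2,fy=2,interpolation=2)
s=cv2.resize(s[190:270,230:302],None,fx=5,fy=5,interpolation=2)
im=np.hstack([w,s])
cv2.imwrite('pics/ws4.png',np.clip(im[:,:,::-1]*1.5,0,255).astype(np.uint8))
E
```

```text
turn [ 0.0004 -0.0009  0.0027] then shift cm [0.09 0.05 0.09] | shift-first cm [0.09 0.05 0.09]
turn [ 1.4000e-03  6.0000e-04 -3.1389e+00] then shift cm [-0.09 -0.05  0.09] | shift-first cm [0.09 0.05 0.09]
t 6.6 pos [ 0.57   -0.066   0.1109] F [-5.49  0.75 12.62] op 0.0407 toolx [1.    0.028 0.001] y [ 0.028 -1.     0.   ] z [ 0.001 -0.    -1.   ]
```

View pics/ws4.png

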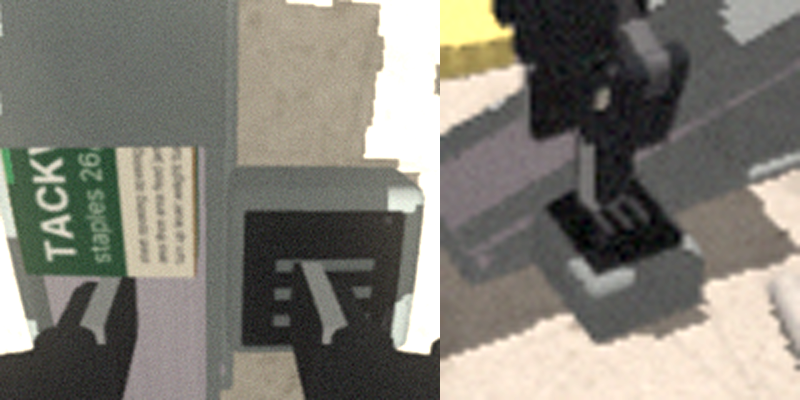

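The key is at its stop: 12.6 N, well above the 5.1 N spring force. The box has popped out squarely, and its front, near image row 277, rests against the left finger. I'll hold and check that it stays still.

Call:
apply_moves --deltas '[[[0,0,0],[0,0,0]],[[0,0,0],[0,0,0]],[[0,0,0],[0,0,0]],[[0,0,0],[0,0,0]],[[0,0,0],[0,0,0]]]'

```text
time: 7.12
ee_pos: [0.57, -0.066, 0.1109]
ee_rot: [3.141, 0.044, 0.001]
force: [-4.0, -0.3, 13.1]
opening: 0.0404
grip_force: 7.1
```

```bash
python3 - <<'E'
from h import *
a=cv2.imread('pics/w4.png').astype(float);b=snap('wrist','w5.png')[:,:,::-1].astype(float)
r=(slice(170,245),slice(150,250))
print('mean diff box region',abs(a-b)[r].mean(),'elsewhere',abs(a-b)[0:100].mean())
g=lambda i:i[r].mean(2);print('shift',cv2.phaseCorrelate(g(a),g(b)))
s=arm.read_state();print(s['time'],s['ee_pos'],s['force'],s['torque'],s['grip_force'])
E
```

```text
mean diff box region 3.370488888888889 elsewhere 2.8324674479166667
shift ((-0.01753876075279237, 0.45109333552014164), 0.9836080722649662)
7.1667 [ 0.57003368 -0.0660268   0.11089818] [-4.89713637  0.41495821 13.27308552] [-0.05943447  1.02755069 -0.0872173 ] 7.0897220831830055
```

Call:
apply_moves --deltas '[[[0,0,0],[0,0,0]],[[0,0,0],[0,0,0]],[[0,0,0],[0,0,0]],[[0,0,0],[0,0,0]],[[0,0,0],[0,0,0]]]'

```text
time: 7.58
ee_pos: [0.57, -0.066, 0.1109]
ee_rot: [3.141, 0.044, 0.001]
force: [-4.4, 1.1, 13.8]
opening: 0.0407
grip_force: 7.1
```

```bash
python3 - <<'E'
from h import *
a=cv2.imread('pics/w5.png').astype(float);b=snap('wrist','w6.png')[:,:,::-1].astype(float)
for r in((slice(170,245),slice(150,250)),(slice(170,270),slice(260,360)),(slice(0,100),slice(150,400))):
  g=lambda i:np.ascontiguousarray(i[r].mean(2));print('shift',cv2.phaseCorrelate(g(a),g(b)), cv2.phaseCorrelate(g(cv2.imread('pics/w4.png').astype(float)),g(b)))
c=arm.calibration('wrist')
# box front top edge, crop (2x, offset 150,100): (30,277)-(195,277); front end at x=-.036 ->top z ~ .0421-.0093+.0184
for u in(30,195):print(ray(c,150+(u+.5)/2-.5,100+(277.5)/2-.5,.051).round(4))
E
```

```text
shift ((0.03049899891191643, 0.49853176302498525), 1.0073978724724728) ((0.03661706762198236, 0.5151112202867054), 1.004621006096958)
shift ((0.03951173985282708, 0.08982940226131575), 1.0148189429651573) ((-0.03860038373657204, -0.028401005361054388), 1.042264419765032)
shift ((0.01961613004323226, -0.014114035336014297), 1.0123390487265946) ((-0.022578839730670097, -0.004696629111748507), 1.011405741018514)
[ 0.5783 -0.0189  0.051 ]
[ 0.5802 -0.0598  0.051 ]
```

```bash
python3 - <<'E'
from h import *
I=[cv2.imread(f'pics/w{i}.png',0)[172:240,158:246].astype(np.float32) for i in(4,5,6)]
for a,b in((0,1),(1,2),(0,2)):
    print(a,b,cv2.findTransformECC(I[a],I[b],np.eye(2,3,dtype=np.float32),cv2.MOTION_TRANSLATION,(3,100,1e-6),None,5)[1][:,2])
E
```

```text
0 1 [ 0.00803005 -0.00992021]
1 2 [-0.00323199  0.01365599]
0 2 [0.00434132 0.00323356]
```

The box is still: ECC gives less than 0.02 px of motion across three frames. It rests against the finger face, and the key is firmly at its stop, so I'm handing in.

```bash
python3 -c "
from station import arm
print(arm.hand_in())"
```

```text
the job is handed in; nothing more can be done
None
```

I handed the job in with the key held at its stop by one finger and the box lying still on the chute against the other; `hand_in()` gave no verdict, so I can't confirm it passed.

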